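# Line up the kitchen canisters by height

## Robot

A 6-joint arm with a two-finger parallel gripper is mounted at the origin on the work surface. World frame = base frame: x ahead of the robot, y to its left, z up, the work surface at z = 0. Lengths are in m, angles in rad, forces in N, time in s.
With the tool pointing down it reaches from about 0.3 to 0.95 m from the base axis. Payload 3.1 kg.
Tool frame: the origin (TCP) lies on the centre line of the jaws, within the pads' length; the fingertips stand 11 mm ahead of it and the grasp point (between the pads) lies 8 mm behind it; z points along the fingers, y is the line along which they close (so a half turn about z gives the same grasp; the last joint's range is limited). The gripper opens to 85 mm and grips with 20 to 120 N. Pads are 22 mm wide; open, the fingers measure 114 mm over their backs; the gripper's body (76 mm by 85 mm) begins 54 mm behind the grasp point. The pads swing forward as they close: fully open they stand 13 mm farther back than shut.
Start: joints at [-1.323, 0.308, 1.634, -0, 1.2, -0.07], TCP at [0.195, -0.594, 0.242] pointing down, gripper open.
Joint ranges: [-3.06, 3.06], [-0.79, 1.96], [0.05, 2.63], [-1.19, 4.34], [0.05, 2.64], [-2.94, 2.94]. Speed limits (rad/s): [2.79, 2.79, 3.14, 3.14, 3.14, 3.14].

## Interface

Orientations are given as a unit quaternion [x, y, z, w].
In Python, from station import bot gives the robot as it stands.
- The arm moves only by the tool servo_tool, never from a script. Its argument "targets" is a list of rows, each an object of numbers: "x", "y", "z": the shift along the tool's x, y, z in cm; "turn": the turn about the tool's z in rad; "grip": the finger opening in cm, from 0 to 8.54. A call has 1 to 5 rows; each row is the pose to reach, as a shift and turn from the pose commanded when the call began, along the tool's axes at that moment; what a row does not reach only later rows make up. A row lasts 1/12 s, in which the tool goes at most 41.7 mm and 7.16 degrees, less where a joint would pass 70% of its speed; a pose out of reach is approached as far as the arm can. A call with a gripper value outside its range is refused whole. The fingers move at their own pace and stop on an object; "force" is the grip in N (left out, the last holds). Time passes only in rows, so rows that repeat a pose let the fingers close. It gives the time, the measured TCP pose, the force, the opening and the grip force at its end, in the units of the state.
- bot.sense(): the state, without advancing time (a new reading comes with each control period).
- bot.camera(name): name is "scene" or "top" or "wrist"; returns a dict with "pixels" (384x512x3 uint8, blue, green, red), "fx", "fy", "cx", "cy" (pixels), "k1" (the pictures are not rectified: a ray, as slopes to the right and down, at radius r is drawn at 1 + k1 r^2 times it, then the intrinsics apply), "R" (3x3) and "t" (3): a world point X has camera coordinates R X + t; the wrist camera has in their place "hand_eye" (4x4, takes a point from camera to tool coordinates, whose origin is the TCP and whose axes are the flange's). Camera axes: x right, y down, z forward; pixel columns grow to the right and rows downward; lengths in m; the calibration is good to about 2 mm. A picture is of the moment at which its call begins: read the wrist's pose just before it. There is no depth.
- bot.sign_off(): hands the job in; it is judged then, once.
The state is a dict: "t": time; "joint_pos": joint angles; "joint_vel": joint speeds; "tau": joint torques, N m; "position": TCP position; "ee_rot": TCP orientation; "ft_force": force on the tool from outside, world axes, zero at the start; "moment": the same for the moment, N m; "opening": opening from 0.0 (shut) to 1.0 (fully open); "gripper_force": force on a finger pad.
Only numpy, scipy, OpenCV 4.12 (cv2) and the standard library are available. Lean on these libraries where they do the work, as an engineer would, in place of code of your own. Each camera call takes 0.05 s, during which the arm holds its last target. There are 200 camera calls.

## Task

Stand the four steel canisters on the row of cork coasters on the marble board, one centred on each coaster, in order of height: the tallest next to the pepper mill, down to the shortest next to the salt bowl. Keep the canisters from tipping over, and leave the mill and the bowl standing where they are.

Things in the scene. Friction and masses are not known exactly. Their poses are not given: they have to be found in the camera images.
- tin_xl_mid (a point): The tallest of four loose steel kitchen canisters with flush white lids: an upright plain cylinder 54 mm in diameter, 90 mm tall in all. The point is its centre, 45 mm above its underside; z is its upright axis. It starts standing on the table top (z = 0).
- tin_l_mid (a point): The second tallest of four loose steel kitchen canisters with flush white lids: an upright plain cylinder 49 mm in diameter, 76 mm tall in all. The point is its centre, 38 mm above its underside; z is its upright axis. It starts standing on the table top (z = 0).
- tin_m_mid (a point): The third tallest of four loose steel kitchen canisters with flush white lids: an upright plain cylinder 44 mm in diameter, 62 mm tall in all. The point is its centre, 31 mm above its underside; z is its upright axis. It starts standing on the table top (z = 0).
- tin_s_mid (a point): The shortest of four loose steel kitchen canisters with flush white lids: an upright plain cylinder 39 mm in diameter, 48 mm tall in all. The point is its centre, 24 mm above its underside; z is its upright axis. It starts standing on the table top (z = 0).
- coaster_a_top (a point): One of four identical round cork coasters, 80 mm in diameter and 4 mm thick, fixed in a straight row about 88 mm apart on a fixed white marble board (530 x 100 x 15 mm, lying on the table, its long way roughly along y). The point is the centre of its top face, 19 mm above the table; the letters say nothing about the order in the row.
- coaster_b_top (a point): One of four identical round cork coasters, 80 mm in diameter and 4 mm thick, fixed in a straight row about 88 mm apart on a fixed white marble board (530 x 100 x 15 mm, lying on the table, its long way roughly along y). The point is the centre of its top face, 19 mm above the table; the letters say nothing about the order in the row.
- coaster_c_top (a point): One of four identical round cork coasters, 80 mm in diameter and 4 mm thick, fixed in a straight row about 88 mm apart on a fixed white marble board (530 x 100 x 15 mm, lying on the table, its long way roughly along y). The point is the centre of its top face, 19 mm above the table; the letters say nothing about the order in the row.
- coaster_d_top (a point): One of four identical round cork coasters, 80 mm in diameter and 4 mm thick, fixed in a straight row about 88 mm apart on a fixed white marble board (530 x 100 x 15 mm, lying on the table, its long way roughly along y). The point is the centre of its top face, 19 mm above the table; the letters say nothing about the order in the row.
- mill: Dark wooden pepper mill, 130 mm tall, 52 mm across at the foot, standing loose at one end of the marble board, 95 mm from the nearest coaster and in line with the row (which end varies). Origin: centre of its underside; z is up.
- salt: Small open terracotta salt bowl, 72 mm across, 42 mm tall, standing loose at the other end of the marble board, in line with the row. Origin: centre of its underside; z is up.
Mind the look-alikes: they are no part of the job. What is shaped like the part that bears tin_l_mid but pink or yellow is not meant.

How it is judged:
At the end, for the whole second after the job is handed in: Each canister stands upright (within 0.1 rad), at rest on a coaster of its own, within 13 mm of the coaster's centre: the tallest on the coaster nearest the pepper mill, then the second and third tallest, the shortest on the coaster nearest the salt bowl. The mill and the bowl stand upright ((horizontal distance between tin_xl_mid and coaster_a_top below 0.013 m or horizontal distance between tin_xl_mid and coaster_b_top below 0.013 m or horizontal distance between tin_xl_mid and coaster_c_top below 0.013 m or horizontal distance between tin_xl_mid and coaster_d_top below 0.013 m) and horizontal distance between tin_xl_mid and mill between 0.055 and 0.135 m and height (world z) of tin_xl_mid between 0.06 and 0.068 m and angle between each of tin_xl_mid, tin_l_mid, tin_m_mid, tin_s_mid's own z axis and vertical below 0.1 rad and linear speed of each of tin_xl, tin_l, tin_m, tin_s below 0.02 m/s and (horizontal distance between tin_l_mid and coaster_a_top below 0.013 m or horizontal distance between tin_l_mid and coaster_b_top below 0.013 m or horizontal distance between tin_l_mid and coaster_c_top below 0.013 m or horizontal distance between tin_l_mid and coaster_d_top below 0.013 m) and horizontal distance between tin_l_mid and mill between 0.143 and 0.223 m and height (world z) of tin_l_mid between 0.053 and 0.061 m and (horizontal distance between tin_m_mid and coaster_a_top below 0.013 m or horizontal distance between tin_m_mid and coaster_b_top below 0.013 m or horizontal distance between tin_m_mid and coaster_c_top below 0.013 m or horizontal distance between tin_m_mid and coaster_d_top below 0.013 m) and horizontal distance between tin_m_mid and mill between 0.231 and 0.311 m and height (world z) of tin_m_mid between 0.046 and 0.054 m and (horizontal distance between tin_s_mid and coaster_a_top below 0.013 m or horizontal distance between tin_s_mid and coaster_b_top below 0.013 m or horizontal distance between tin_s_mid and coaster_c_top below 0.013 m or horizontal distance between tin_s_mid and coaster_d_top below 0.013 m) and horizontal distance between tin_s_mid and mill between 0.319 and 0.399 m and height (world z) of tin_s_mid between 0.039 and 0.047 m and angle between each of mill, salt's own z axis and vertical below 0.15 rad); the robot touches nothing.
It fails at once if a canister is tipped over (more than 0.8 rad) (angle between any of tin_xl_mid, tin_l_mid, tin_m_mid, tin_s_mid's own z axis and vertical above 0.8 rad).
It fails at once if the pepper mill or the salt bowl is moved by more than 15 mm or tipped by more than 0.5 rad (distance of any of mill, salt from where it was at the start of the episode above 0.015 m or angle between any of mill, salt's own z axis and vertical above 0.5 rad).
It also fails if it takes over 109 s, if anything falls off the work surface, if the arm or the gripper's body presses on something with over 40 N, if the wrist force passes 120 N, or if a joint passes its speed limit or range.

## Working session

There is one attempt and no reset: what is moved stays moved. The work goes in short steps, Python scripts to look and compute and a tool call to move; the robot and the scene stay as the last step left them, time stands still between calls to the robot, and variables do not carry over. Pictures are saved under pics/ and viewed, at most 14 in all, crops included, and the job is handed in when it is done.

Besides the shell and the picture viewer there is one more tool, called after ">>>" by a JSON object that holds its "op" and its "data". servo_tool: Moves the arm, as the interface text tells. Its arguments: {"type":"object","properties":{"targets":{"type":"array"},"force":{"type":"number"}},"required":["targets"]}

```bash
mkdir -p pics; ls; python3 - <<'E'
from station import bot
import cv2
s=bot.sense(); print(s)
for n in ("scene","top"):
    c=bot.camera(n); cv2.imwrite(f"pics/{n}0.png",c["pixels"]); print(n,{k:v for k,v in c.items() if k!="pixels"})
E
```

```text
pics
{'t': 0.0, 'joint_pos': array([-1.32268830e+00,  3.08984961e-01,  1.63523497e+00,  8.27698001e-06,
        1.19966690e+00, -6.96859103e-02]), 'joint_vel': array([ 1.30511650e-04, -1.41072978e-03, -1.78928687e-04, -4.02623031e-04,
       -3.89695051e-05,  3.47367215e-04]), 'tau': array([-2.98487730e-04, -4.15255308e+01, -2.76661885e+01, -7.89548130e-05,
        1.02911112e-02,  1.25878252e-06]), 'position': array([ 0.19508018, -0.59292262,  0.24103645]), 'ee_rot': array([ 9.87402004e-01,  1.58227576e-01, -9.83576927e-05, -1.14287124e-03]), 'ft_force': array([-0.5693711 ,  0.16040518, -0.62008537]), 'moment': array([0.02577841, 0.041754  , 0.02315099]), 'gripper_force': 0.0, 'opening': 0.9984538827433616}
scene {'fx': 466.3682609856552, 'fy': 466.3682609856552, 'cx': 258.3990310060484, 'cy': 196.69561300240363, 'k1': -0.08242328958321721, 'R': array([[-0.79076526,  0.61211281, -0.00286586],
       [ 0.46231986,  0.59417184, -0.65819463],
       [-0.40118655, -0.52180239, -0.75284236]]), 't': array([ 0.41043765, -0.20599625,  1.3587239 ])}
top {'fx': 365.77705688734244, 'fy': 365.77705688734244, 'cx': 249.0877915772076, 'cy': 185.16498193472344, 'k1': -0.05679930147284098, 'R': array([[-0.02178245, -0.99969733,  0.01143551],
       [-0.99537608,  0.02061513, -0.09381616],
       [ 0.09355202, -0.01342617, -0.99552386]]), 't': array([0.02738222, 0.56642665, 0.90480358])}
```

View pics/scene0.png

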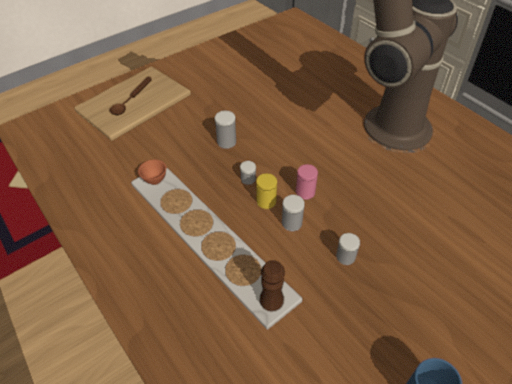

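View pics/top0.png

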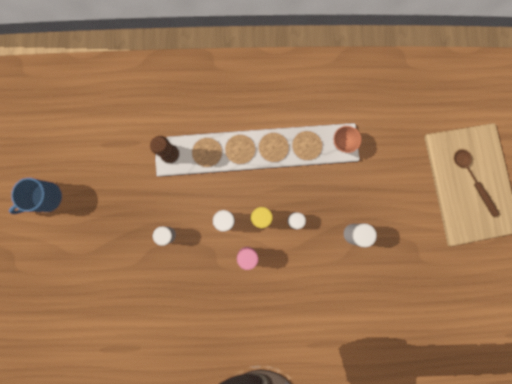

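The top view shows the white lids: L (223,221), M (163,236), S (297,221) and XL (364,236). The look-alikes are yellow (262,218) and pink (247,260), and I exclude both by colour. The coasters are at (207,152), (240,149), (274,147) and (308,145), with the mill at the left end (165,150) and the bowl at the right (347,139). In the scene view the steel cans are at XL (226,130), L (292,213), M (347,249) and S (248,172).

```bash
cat > h.py <<'E'
import numpy as np, cv2
from scipy.spatial.transform import Rotation as Ro
def ray(c,uv):
    """pixel -> camera-frame ray (undistorted)"""
    d=(np.array(uv,float)-[c["cx"],c["cy"]])/c["fx"]; p=d.copy()
    for _ in range(20): p=d/(1+c["k1"]*(p@p))
    return np.array([p[0],p[1],1.])
def onplane(c,uv,z):
    R,t=c["R"],c["t"]; o=-R.T@t; d=R.T@ray(c,uv)
    return (o+d*(z-o[2])/d[2])[:2]
def wristcam(c,s):
    T=np.eye(4); T[:3,:3]=Ro.from_quat(s["ee_rot"]).as_matrix(); T[:3,3]=s["position"]
    M=np.linalg.inv(T@c["hand_eye"]); return dict(c,R=M[:3,:3],t=M[:3,3])
def blobs(mask,amin):
    n,l,st,ce=cv2.connectedComponentsWithStats(mask.astype(np.uint8))
    out=[]
    for i in range(1,n):
        if st[i,4]>=amin:
            k=max(cv2.findContours((l==i).astype(np.uint8),cv2.RETR_EXTERNAL,cv2.CHAIN_APPROX_NONE)[0],key=len)
            if len(k)>=5: out.append((ce[i],st[i],cv2.fitEllipse(cv2.convexHull(k)) if len(cv2.convexHull(k))>4 else None))
    return out
E
python3 - <<'E'
from h import *
from station import bot
c=bot.camera("top"); im=c["pixels"]; hsv=cv2.cvtColor(im,cv2.COLOR_BGR2HSV)
m=(hsv[...,1]<40)&(hsv[...,2]>170); m[:200]=0
for ce,st,e in blobs(m,60): print("lid",ce.round(1),st,e and np.round(e[0]+e[1],1),[onplane(c,e[0],h).round(4) for h in (.09,.076,.062,.048)])
roi=np.zeros(m.shape,bool); roi[128:172,186:332]=1
m=roi&(hsv[...,1]>70)
for ce,st,e in blobs(m,200): print("coaster",ce.round(1),st,np.round(e[0]+e[1],1),onplane(c,e[0],.019).round(4))
print("mill",onplane(c,(160,145),.13), "salt",onplane(c,(347,139),.05))
x=np.hstack([cv2.resize(im[190:290,140:390],None,fx=3,fy=3)]); cv2.imwrite("pics/crop1.png",x)
E
```

```text
lid [223.1 220.4] [213 211  21  20 328] [223.1 220.4  19.7  20.5] [array([0.479 , 0.0791]), array([0.479 , 0.0799]), array([0.479 , 0.0807]), array([0.479 , 0.0816])]
lid [296.6 220.4] [289 213  16  16 209] [296.6 220.4  15.7  16.3] [array([ 0.4752, -0.094 ]), array([ 0.4751, -0.096 ]), array([ 0.4751, -0.098 ]), array([ 0.475 , -0.0999])]
lid [363.6 234.9] [352 224  24  23 436] [363.7 234.9  22.4  24.1] [array([ 0.4372, -0.2523]), array([ 0.4365, -0.2568]), array([ 0.4359, -0.2613]), array([ 0.4352, -0.2659])]
lid [161.7 235.5] [153 227  18  18 261] [161.8 235.5  17.9  17.9] [array([0.4467, 0.2234]), array([0.4461, 0.2266]), array([0.4456, 0.2297]), array([0.4451, 0.2329])]
coaster [217.6 129.9] [186 128  90   7 343] [184.3 134.7   2.4   3.2] [0.7029 0.1809]
coaster [306.9 145.2] [293 131  29  29 664] [306.9 145.2  28.2  29.4] [ 0.669  -0.1375]
coaster [273.3 146.9] [259 133  30  29 672] [273.3 146.9  28.5  29.4] [ 0.6659 -0.0499]
coaster [239.8 149. ] [226 135  29  29 669] [239.7 149.1  28.5  29.5] [0.662  0.0374]
coaster [206.6 152. ] [192 138  30  29 674] [206.6 152.   28.3  29.6] [0.6561 0.1233]
coaster [294.1 168.6] [227 164 105   8 481] [344.4 161.1   7.3  22.2] [ 0.6254 -0.234 ]
mill [0.65367011 0.21856018] salt [ 0.67691723 -0.23477918]
```

View pics/crop1.png

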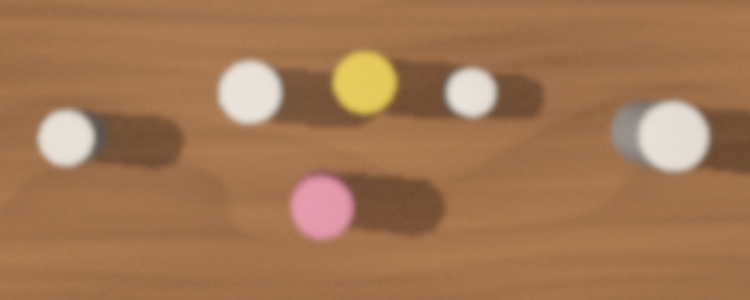

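Lid sizes (23, 20, 18 and 16 px) confirm the heights: XL is at (0.437,-0.252), L (0.479,0.080), M (0.446,0.230) and S (0.475,-0.099). The crop shows that the four white lids are the real cans and that yellow and pink are only neighbours. I'll turn the jaws to close along world x so tool x = +y, y = +x, and move over XL.

>>> {"op": "servo_tool", "data": {"targets": [{"x": 3.3,"y": -2.4,"turn": -0.12,"grip": 8.5},{"x": 6.6,"y": -4.8,"turn": -0.24,"grip": 8.5},{"x": 9.9,"y": -7.2,"turn": -0.36,"grip": 8.5},{"x": 13.2,"y": -9.6,"turn": -0.48,"grip": 8.5},{"x": 16.5,"y": -12,"turn": -0.6,"grip": 8.5}], "force": 40}}

```text
validation failed for argument at $.ta...
```

```bash
cat >> h.py <<'E'
def go(bot,x,y,z,ang=np.pi/2):
    """print shift (cm, tool axes) and turn to a TCP target"""
    s=bot.sense(); M=Ro.from_quat(s["ee_rot"]).as_matrix()
    a=np.arctan2(M[1,0],M[0,0])
    print("t",round(s["t"],2),"pos",s["position"].round(4),"shift cm",(M.T@(np.array([x,y,z])-s["position"])*100).round(2),"turn",round(a-ang,3),"F",s["ft_force"].round(1),"open",round(s["opening"]*8.54,2),"grip",round(s["gripper_force"],1))
E
python3 -c "
from h import *
from station import bot
go(bot,.437,-.252,.18)"
```

```text
t 0.15 pos [ 0.1951 -0.5931  0.2413] shift cm [ 33.64 -24.83   6.18] turn -1.253 F [ 0.2 -0.5  0.4] open 8.58 grip 0.0
```

The call was refused on `targets`, so nothing moved. My rows left out "z", so I'll send every key.

>>> {"op": "servo_tool", "data": {"targets": [{"x": 3.3,"y": -2.4,"z": 0,"turn": -0.12,"grip": 8.5},{"x": 6.6,"y": -4.8,"z": 0,"turn": -0.24,"grip": 8.5},{"x": 9.9,"y": -7.2,"z": 0,"turn": -0.36,"grip": 8.5},{"x": 13.2,"y": -9.6,"z": 0,"turn": -0.48,"grip": 8.5},{"x": 16.5,"y": -12,"z": 0,"turn": -0.6,"grip": 8.5}], "force": 40}}

```text
t: 0.57
position: [0.315, -0.4264, 0.2419]
ee_rot: [0.895, 0.445, 0.0, -0.0]
ft_force: [0.2, -1.1, -0.2]
opening: 0.997
gripper_force: 0.0
```

>>> {"op": "servo_tool", "data": {"targets": [{"x": 4,"y": -0.2,"z": 0,"turn": -0.12,"grip": 8.5},{"x": 8,"y": -0.4,"z": 0,"turn": -0.24,"grip": 8.5},{"x": 12,"y": -0.6,"z": 0,"turn": -0.36,"grip": 8.5},{"x": 16,"y": -0.7,"z": 0,"turn": -0.48,"grip": 8.5},{"x": 20,"y": -0.8,"z": 0,"turn": -0.6,"grip": 8.5}]}}

```text
t: 0.98
position: [0.4302, -0.2625, 0.2422]
ee_rot: [0.724, 0.69, 0.0, -0.0]
ft_force: [0.3, -0.4, -0.1]
opening: 0.994
gripper_force: 0.0
```

```bash
python3 -c "
from h import *
from station import bot
go(bot,.437,-.252,.18)"
```

```text
t 0.98 pos [ 0.4302 -0.2625  0.2422] shift cm [1.09 0.63 6.22] turn -0.047 F [ 0.3 -0.4 -0.1] open 8.49 grip 0.0
```

>>> {"op": "servo_tool", "data": {"targets": [{"x": 0.5,"y": 0.3,"z": 0,"turn": -0.047,"grip": 8.5},{"x": 1.1,"y": 0.6,"z": 0,"turn": -0.047,"grip": 8.5},{"x": 1.1,"y": 0.6,"z": 0,"turn": -0.047,"grip": 8.5}]}}

```text
t: 1.23
position: [0.4366, -0.2526, 0.242]
ee_rot: [0.709, 0.705, -0.0, -0.0]
ft_force: [0.1, 0.1, 0.8]
opening: 0.995
gripper_force: 0.0
```

```bash
python3 - <<'E'
from h import *
from station import bot
s=bot.sense(); c=wristcam(bot.camera("wrist"),s); im=c["pixels"]; cv2.imwrite("pics/w1.png",im)
hsv=cv2.cvtColor(im,cv2.COLOR_BGR2HSV); m=(hsv[...,1]<40)&(hsv[...,2]>170)
for ce,st,e in blobs(m,300): print(ce.round(1),st,e and np.round(e[0]+e[1],1),onplane(c,e[0],.09).round(4))
go(bot,.437,-.252,.045)
E
```

```text
[441.   83.8] [ 399    0  102  180 5699] [455.1  18.7  84.9 529.5] [ 0.6176 -0.1059]
[289.4  28.9] [ 272    9   36   41 1133] [289.5  28.9  35.5  40.3] [ 0.4687 -0.1125]
[253.8 178.8] [ 229  154   50   50 1957] [253.8 178.9  49.4  50.1] [ 0.435  -0.2533]
t 1.28 pos [ 0.4361 -0.2536  0.2421] shift cm [ 0.16  0.1  19.71] turn -0.006 F [ 0.2  0.1 -0.4] open 8.5 grip 0.0
```

View pics/w1.png

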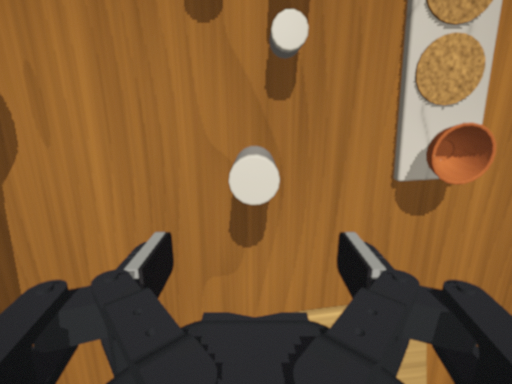

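The wrist view shows the XL lid at (254,179), with S at (289,29) and the bowl at (462,153). It agrees with the top camera to 2 mm and XL is centred under the gripper, so I'll go down and grasp.

>>> {"op": "servo_tool", "data": {"targets": [{"x": 0,"y": 0,"z": 4,"turn": 0,"grip": 8.5},{"x": 0,"y": 0,"z": 8,"turn": 0,"grip": 8.5},{"x": 0,"y": 0,"z": 12,"turn": 0,"grip": 8.5},{"x": 0,"y": 0,"z": 16,"turn": 0,"grip": 8.5},{"x": 0,"y": 0,"z": 19.5,"turn": 0,"grip": 8.5}]}}

```text
t: 1.7
position: [0.4347, -0.2548, 0.0451]
ee_rot: [0.711, 0.704, -0.0, -0.0]
ft_force: [1.3, -0.3, 0.4]
opening: 0.993
gripper_force: 0.0
```

>>> {"op": "servo_tool", "data": {"targets": [{"x": 0,"y": 0,"z": 0,"turn": 0,"grip": 5.2},{"x": 0,"y": 0,"z": 0,"turn": 0,"grip": 5.0},{"x": 0,"y": 0,"z": 0,"turn": 0,"grip": 4.5},{"x": 0,"y": 0,"z": 0,"turn": 0,"grip": 4.5},{"x": 0,"y": 0,"z": 0,"turn": 0,"grip": 4.5}]}}

```text
t: 2.12
position: [0.4377, -0.2552, 0.0496]
ee_rot: [0.709, 0.705, 0.0, 0.002]
ft_force: [-0.3, 0.1, -4.1]
opening: 0.625
gripper_force: 42.6
```

>>> {"op": "servo_tool", "data": {"targets": [{"x": 0,"y": 0,"z": 0,"turn": 0,"grip": 4.5},{"x": 0,"y": 0,"z": 0,"turn": 0,"grip": 4.5}]}}

```text
t: 2.28
position: [0.4369, -0.2542, 0.0486]
ee_rot: [0.709, 0.705, 0.0, 0.001]
ft_force: [-0.2, 0.2, -3.8]
opening: 0.624
gripper_force: 42.6
```

>>> {"op": "servo_tool", "data": {"targets": [{"x": 0,"y": 0,"z": -1,"turn": 0,"grip": 4.5},{"x": 0,"y": 0,"z": -3.5,"turn": 0,"grip": 4.5},{"x": 0,"y": 0,"z": -7,"turn": 0,"grip": 4.5},{"x": 0,"y": 0,"z": -10.5,"turn": 0,"grip": 4.5},{"x": 0,"y": 0,"z": -13,"turn": 0,"grip": 4.5}]}}

```text
t: 2.7
position: [0.4372, -0.2542, 0.181]
ee_rot: [0.709, 0.705, 0.0, 0.002]
ft_force: [0.7, -0.6, -5.2]
opening: 0.622
gripper_force: 43.5
```

```bash
python3 -c "
from h import *
from station import bot
go(bot,.656,.1225,.18)"
```

```text
t 2.7 pos [ 0.4372 -0.2542  0.181 ] shift cm [37.8  21.67  0.09] turn -0.006 F [ 0.7 -0.6 -5.2] open 5.31 grip 43.5
```

>>> {"op": "servo_tool", "data": {"targets": [{"x": 1.5,"y": 0.9,"z": 0,"turn": 0,"grip": 4.5},{"x": 4,"y": 2.3,"z": 0,"turn": 0,"grip": 4.5},{"x": 7,"y": 4,"z": 0,"turn": 0,"grip": 4.5},{"x": 10,"y": 5.7,"z": 0,"turn": 0,"grip": 4.5},{"x": 13,"y": 7.4,"z": 0,"turn": 0,"grip": 4.5}]}}

```text
t: 3.12
position: [0.5114, -0.1229, 0.1783]
ee_rot: [0.709, 0.705, 0.0, 0.0]
ft_force: [0.5, -0.4, -4.1]
opening: 0.625
gripper_force: 43.8
```

>>> {"op": "servo_tool", "data": {"targets": [{"x": 3,"y": 1.7,"z": 0,"turn": 0,"grip": 4.5},{"x": 6,"y": 3.4,"z": 0,"turn": 0,"grip": 4.5},{"x": 9,"y": 5.1,"z": 0,"turn": 0,"grip": 4.5},{"x": 12,"y": 6.9,"z": 0,"turn": 0,"grip": 4.5},{"x": 15,"y": 8.6,"z": 0,"turn": 0,"grip": 4.5}]}}

```text
t: 3.53
position: [0.5983, 0.0271, 0.1781]
ee_rot: [0.709, 0.705, 0.0, 0.0]
ft_force: [-0.2, -1.4, -3.7]
opening: 0.622
gripper_force: 43.8
```

>>> {"op": "servo_tool", "data": {"targets": [{"x": 3,"y": 1.7,"z": 0,"turn": 0,"grip": 4.5},{"x": 6,"y": 3.5,"z": 0,"turn": 0,"grip": 4.5},{"x": 8.5,"y": 4.9,"z": 0,"turn": 0,"grip": 4.5},{"x": 9.8,"y": 5.7,"z": 0,"turn": 0,"grip": 4.5},{"x": 9.8,"y": 5.7,"z": 0,"turn": 0,"grip": 4.5}]}}

```text
t: 3.95
position: [0.657, 0.1269, 0.1781]
ee_rot: [0.708, 0.706, 0.002, 0.0]
ft_force: [-0.1, -0.9, -4.3]
opening: 0.622
gripper_force: 43.7
```

```bash
python3 -c "
from h import *
from station import bot
go(bot,.656,.122,.070)"
```

```text
t 3.95 pos [0.657  0.1269 0.1781] shift cm [-0.51 -0.12 10.81] turn -0.002 F [-0.1 -0.9 -4.3] open 5.31 grip 43.7
```

>>> {"op": "servo_tool", "data": {"targets": [{"x": -0.3,"y": -0.1,"z": 2,"turn": 0,"grip": 4.5},{"x": -0.5,"y": -0.1,"z": 5,"turn": 0,"grip": 4.5},{"x": -0.5,"y": -0.1,"z": 8,"turn": 0,"grip": 4.5},{"x": -0.5,"y": -0.1,"z": 10,"turn": 0,"grip": 4.5},{"x": -0.5,"y": -0.1,"z": 10.5,"turn": 0,"grip": 4.5}]}}

```text
t: 4.37
position: [0.6496, 0.1167, 0.0676]
ee_rot: [0.709, 0.705, -0.004, -0.003]
ft_force: [-8.4, -1.0, 15.6]
opening: 0.623
gripper_force: 45.7
```

>>> {"op": "servo_tool", "data": {"targets": [{"x": 0,"y": 0,"z": 0,"turn": 0,"grip": 4.5},{"x": 0,"y": 0,"z": 0.2,"turn": 0,"grip": 4.5},{"x": 0,"y": 0,"z": 0.2,"turn": 0,"grip": 4.5}]}}

```text
t: 4.62
position: [0.6563, 0.1179, 0.0724]
ee_rot: [0.709, 0.705, 0.002, 0.001]
ft_force: [0.8, -0.6, -4.2]
opening: 0.625
gripper_force: 43.8
```

>>> {"op": "servo_tool", "data": {"targets": [{"x": 0.2,"y": 0,"z": 0,"turn": 0,"grip": 4.5},{"x": 0.4,"y": 0,"z": 0,"turn": 0,"grip": 4.5},{"x": 0.4,"y": 0,"z": 0.2,"turn": 0,"grip": 4.5},{"x": 0.4,"y": 0,"z": 0.3,"turn": 0,"grip": 4.5},{"x": 0.4,"y": 0,"z": 0.3,"turn": 0,"grip": 4.5}]}}

```text
t: 5.03
position: [0.6547, 0.1221, 0.0675]
ee_rot: [0.709, 0.705, 0.0, 0.0]
ft_force: [0.5, 0.1, -2.8]
opening: 0.624
gripper_force: 43.7
```

>>> {"op": "servo_tool", "data": {"targets": [{"x": 0,"y": 0,"z": 0.1,"turn": 0,"grip": 4.5},{"x": 0,"y": 0,"z": 0.1,"turn": 0,"grip": 4.5}]}}

```text
t: 5.2
position: [0.6547, 0.1222, 0.0675]
ee_rot: [0.709, 0.705, 0.0, -0.0]
ft_force: [-2.4, 0.4, 3.8]
opening: 0.628
gripper_force: 44.2
```

>>> {"op": "servo_tool", "data": {"targets": [{"x": 0,"y": 0,"z": 0,"turn": 0,"grip": 6},{"x": 0,"y": 0,"z": 0,"turn": 0,"grip": 7},{"x": 0,"y": 0,"z": 0,"turn": 0,"grip": 8},{"x": 0,"y": 0,"z": 0,"turn": 0,"grip": 8.5},{"x": 0,"y": 0,"z": 0,"turn": 0,"grip": 8.5}]}}

```text
t: 5.62
position: [0.6547, 0.1218, 0.0663]
ee_rot: [0.709, 0.705, 0.0, 0.0]
ft_force: [-0.3, -0.1, 0.9]
opening: 0.994
gripper_force: 0.0
```

>>> {"op": "servo_tool", "data": {"targets": [{"x": 0,"y": 0,"z": -1.5,"turn": 0,"grip": 8.5},{"x": 0,"y": 0,"z": -4,"turn": 0,"grip": 8.5},{"x": 0,"y": 0,"z": -8,"turn": 0,"grip": 8.5},{"x": 0,"y": 0,"z": -12,"turn": 0,"grip": 8.5},{"x": 0,"y": 0,"z": -14,"turn": 0,"grip": 8.5}]}}

```text
t: 6.03
position: [0.6575, 0.1223, 0.2135]
ee_rot: [0.709, 0.705, 0.004, 0.003]
ft_force: [1.5, -0.5, 0.9]
opening: 0.996
gripper_force: 0.0
```

```bash
python3 -c "
from h import *
from station import bot
go(bot,.479,.080,.18)"
```

```text
t 6.03 pos [0.6575 0.1223 0.2135] shift cm [ -4.34 -17.85   3.18] turn -0.006 F [ 1.5 -0.5  0.9] open 8.51 grip 0.0
```

>>> {"op": "servo_tool", "data": {"targets": [{"x": -0.8,"y": -3.5,"z": 0,"turn": 0,"grip": 8.5},{"x": -1.7,"y": -7,"z": 0,"turn": 0,"grip": 8.5},{"x": -2.6,"y": -10.5,"z": 0,"turn": 0,"grip": 8.5},{"x": -3.4,"y": -14,"z": 0,"turn": 0,"grip": 8.5},{"x": -4.3,"y": -17.6,"z": 1,"turn": 0,"grip": 8.5}]}}

```text
t: 6.45
position: [0.4787, 0.0799, 0.1991]
ee_rot: [0.709, 0.705, 0.002, 0.002]
ft_force: [1.3, 0.3, 1.3]
opening: 0.995
gripper_force: 0.0
```

>>> {"op": "servo_tool", "data": {"targets": [{"x": 0,"y": 0,"z": 1,"turn": 0,"grip": 8.5},{"x": 0,"y": 0,"z": 2,"turn": 0,"grip": 8.5},{"x": 0,"y": 0,"z": 2,"turn": 0,"grip": 8.5},{"x": 0,"y": 0,"z": 2,"turn": 0,"grip": 8.5}]}}

```text
t: 6.78
position: [0.4798, 0.0801, 0.1769]
ee_rot: [0.709, 0.705, 0.001, 0.001]
ft_force: [-0.8, 0.3, 0.6]
opening: 0.996
gripper_force: 0.0
```

```bash
cat > lid.py <<'E'
import sys
from h import *
from station import bot
z=float(sys.argv[1]); x,y,zt=map(float,sys.argv[2:5])
s=bot.sense(); c=wristcam(bot.camera("wrist"),s); im=c["pixels"]
hsv=cv2.cvtColor(im,cv2.COLOR_BGR2HSV); m=(hsv[...,1]<40)&(hsv[...,2]>170)
for ce,st,e in blobs(m,300):
    if e: print(st,np.round(e[0]+e[1],1),onplane(c,e[0],z).round(4))
go(bot,x,y,zt)
E
python3 lid.py .076 .479 .080 .038
```

```text
[ 181    0   55   33 1458] [208.1   2.7  54.   60.5] [0.4462 0.2242]
[ 370    0   93  280 5978] [415.1 147.6  93.3 345.9] [0.6138 0.1174]
[ 440   41   43   67 1684] [471.2  75.9  47.8  77.8] [0.6488 0.1727]
[ 461  108   51   74 3136] [495.9 144.   65.   79.9] [0.6799 0.1198]
[ 226  163   54   55 2303] [252.9 190.4  53.6  54.6] [0.4779 0.0811]
[398 351  40  33 766] [417.9 367.2  39.1  49.9] [ 0.6501 -0.1131]
t 6.83 pos [0.4804 0.0802 0.1773] shift cm [-0.02 -0.17 13.93] turn -0.006 F [ 0.6 -0.2 -0.5] open 8.51 grip 0.0
```

>>> {"op": "servo_tool", "data": {"targets": [{"x": 0,"y": -0.2,"z": 3,"turn": 0,"grip": 8.5},{"x": 0,"y": -0.2,"z": 6,"turn": 0,"grip": 8.5},{"x": 0,"y": -0.2,"z": 9.5,"turn": 0,"grip": 8.5},{"x": 0,"y": -0.2,"z": 12.5,"turn": 0,"grip": 8.5},{"x": 0,"y": -0.2,"z": 13.7,"turn": 0,"grip": 8.5}]}}

```text
t: 7.25
position: [0.4754, 0.08, 0.0361]
ee_rot: [0.709, 0.705, -0.002, -0.001]
ft_force: [-0.9, -0.2, -0.5]
opening: 1.001
gripper_force: 0.0
```

>>> {"op": "servo_tool", "data": {"targets": [{"x": 0,"y": 0,"z": 0,"turn": 0,"grip": 5.2},{"x": 0,"y": 0,"z": 0,"turn": 0,"grip": 4.8},{"x": 0,"y": 0,"z": 0,"turn": 0,"grip": 4},{"x": 0,"y": 0,"z": 0,"turn": 0,"grip": 4},{"x": 0,"y": 0,"z": 0,"turn": 0,"grip": 4}]}}

```text
t: 7.67
position: [0.4784, 0.0802, 0.041]
ee_rot: [0.709, 0.705, 0.002, 0.001]
ft_force: [1.0, -0.6, 1.2]
opening: 0.563
gripper_force: 41.6
```

>>> {"op": "servo_tool", "data": {"targets": [{"x": 0,"y": 0,"z": 0,"turn": 0,"grip": 4},{"x": 0,"y": 0,"z": 0,"turn": 0,"grip": 4}]}}

```text
t: 7.83
position: [0.4784, 0.0802, 0.0409]
ee_rot: [0.709, 0.705, 0.002, 0.001]
ft_force: [1.2, 1.3, 4.9]
opening: 0.563
gripper_force: 41.7
```

>>> {"op": "servo_tool", "data": {"targets": [{"x": 0,"y": 0,"z": -1,"turn": 0,"grip": 4},{"x": 0,"y": 0,"z": -3.5,"turn": 0,"grip": 4},{"x": 0,"y": 0,"z": -7,"turn": 0,"grip": 4},{"x": 0,"y": 0,"z": -10.5,"turn": 0,"grip": 4},{"x": 0,"y": 0,"z": -13,"turn": 0,"grip": 4}]}}

```text
t: 8.25
position: [0.4762, 0.0799, 0.172]
ee_rot: [0.709, 0.705, 0.0, 0.0]
ft_force: [0.3, -0.2, -1.4]
opening: 0.566
gripper_force: 41.8
```

```bash
python3 -c "
from h import *
from station import bot
go(bot,.662,.037,.17)"
```

```text
t 8.25 pos [0.4762 0.0799 0.172 ] shift cm [-4.18 18.61  0.22] turn -0.006 F [ 0.3 -0.2 -1.4] open 4.83 grip 41.8
```

>>> {"op": "servo_tool", "data": {"targets": [{"x": -0.4,"y": 1.7,"z": 0,"turn": 0,"grip": 4},{"x": -1,"y": 4.4,"z": 0,"turn": 0,"grip": 4},{"x": -1.7,"y": 7.6,"z": 0,"turn": 0,"grip": 4},{"x": -2.4,"y": 10.8,"z": 0,"turn": 0,"grip": 4},{"x": -3.1,"y": 14,"z": 0,"turn": 0,"grip": 4}]}}

```text
t: 8.67
position: [0.616, 0.0478, 0.1693]
ee_rot: [0.709, 0.705, -0.001, -0.001]
ft_force: [0.0, 1.0, -2.1]
opening: 0.565
gripper_force: 41.9
```

>>> {"op": "servo_tool", "data": {"targets": [{"x": -0.6,"y": 2.6,"z": 0,"turn": 0,"grip": 4},{"x": -1,"y": 4.2,"z": 0,"turn": 0,"grip": 4},{"x": -1.1,"y": 4.6,"z": 0,"turn": 0,"grip": 4},{"x": -1.1,"y": 4.6,"z": 0,"turn": 0,"grip": 4},{"x": -1.1,"y": 4.6,"z": 0,"turn": 0,"grip": 4}]}}

```text
t: 9.08
position: [0.6602, 0.0371, 0.1685]
ee_rot: [0.709, 0.705, -0.001, -0.001]
ft_force: [-0.7, -0.5, -2.6]
opening: 0.565
gripper_force: 41.9
```

```bash
python3 -c "
from h import *
from station import bot
go(bot,.662,.037,.060)"
```

```text
t 9.08 pos [0.6602 0.0371 0.1685] shift cm [-1.000e-02  2.200e-01  1.085e+01] turn -0.006 F [-0.7 -0.5 -2.6] open 4.82 grip 41.9
```

Slower descent this time, ending 5 mm high and then easing in.

>>> {"op": "servo_tool", "data": {"targets": [{"x": 0,"y": 0.2,"z": 2,"turn": 0,"grip": 4},{"x": 0,"y": 0.2,"z": 4.5,"turn": 0,"grip": 4},{"x": 0,"y": 0.2,"z": 7,"turn": 0,"grip": 4},{"x": 0,"y": 0.2,"z": 9,"turn": 0,"grip": 4},{"x": 0,"y": 0.2,"z": 10,"turn": 0,"grip": 4}]}}

```text
t: 9.5
position: [0.6595, 0.0375, 0.0659]
ee_rot: [0.709, 0.705, -0.003, -0.003]
ft_force: [-0.7, 0.2, -2.7]
opening: 0.563
gripper_force: 42.0
```

>>> {"op": "servo_tool", "data": {"targets": [{"x": 0,"y": 0,"z": 0.3,"turn": 0,"grip": 4},{"x": 0,"y": 0,"z": 0.5,"turn": 0,"grip": 4},{"x": 0,"y": 0,"z": 0.7,"turn": 0,"grip": 4},{"x": 0,"y": 0,"z": 0.8,"turn": 0,"grip": 4},{"x": 0,"y": 0,"z": 0.8,"turn": 0,"grip": 4}]}}

```text
t: 9.92
position: [0.665, 0.0369, 0.0627]
ee_rot: [0.709, 0.705, 0.001, 0.001]
ft_force: [-0.2, -0.2, -2.2]
opening: 0.568
gripper_force: 42.0
```

>>> {"op": "servo_tool", "data": {"targets": [{"x": 0,"y": -0.2,"z": 0.1,"turn": 0,"grip": 4},{"x": 0,"y": -0.2,"z": 0.2,"turn": 0,"grip": 4},{"x": 0,"y": -0.2,"z": 0.2,"turn": 0,"grip": 4}]}}

```text
t: 10.17
position: [0.6623, 0.0368, 0.06]
ee_rot: [0.709, 0.705, 0.0, 0.0]
ft_force: [-0.5, 1.0, 0.9]
opening: 0.565
gripper_force: 42.0
```

>>> {"op": "servo_tool", "data": {"targets": [{"x": 0,"y": 0,"z": 0.1,"turn": 0,"grip": 4},{"x": 0,"y": 0,"z": 0.1,"turn": 0,"grip": 4}]}}

```text
t: 10.33
position: [0.6623, 0.0368, 0.06]
ee_rot: [0.709, 0.705, 0.0, 0.0]
ft_force: [-2.8, -0.1, 4.7]
opening: 0.561
gripper_force: 42.5
```

Contact. Release, rise, and go to M.

>>> {"op": "servo_tool", "data": {"targets": [{"x": 0,"y": 0,"z": 0,"turn": 0,"grip": 6},{"x": 0,"y": 0,"z": 0,"turn": 0,"grip": 7},{"x": 0,"y": 0,"z": 0,"turn": 0,"grip": 8},{"x": 0,"y": 0,"z": 0,"turn": 0,"grip": 8.5},{"x": 0,"y": 0,"z": 0,"turn": 0,"grip": 8.5}]}}

```text
t: 10.75
position: [0.662, 0.0368, 0.0581]
ee_rot: [0.709, 0.705, -0.0, -0.0]
ft_force: [1.0, 0.4, -0.4]
opening: 0.997
gripper_force: 0.0
```

>>> {"op": "servo_tool", "data": {"targets": [{"x": 0,"y": 0,"z": -1.5,"turn": 0,"grip": 8.5},{"x": 0,"y": 0,"z": -4,"turn": 0,"grip": 8.5},{"x": 0,"y": 0,"z": -8,"turn": 0,"grip": 8.5},{"x": 0,"y": 0,"z": -12,"turn": 0,"grip": 8.5},{"x": 0,"y": 0,"z": -14,"turn": 0,"grip": 8.5}]}}

```text
t: 11.17
position: [0.665, 0.0369, 0.2053]
ee_rot: [0.709, 0.705, 0.003, 0.003]
ft_force: [1.0, 0.1, 0.7]
opening: 0.998
gripper_force: 0.0
```

>>> {"op": "servo_tool", "data": {"targets": [{"x": 2.6,"y": -3,"z": 0,"turn": 0,"grip": 8.5},{"x": 5.2,"y": -6,"z": 0,"turn": 0,"grip": 8.5},{"x": 7.8,"y": -9,"z": 0,"turn": 0,"grip": 8.5},{"x": 10.4,"y": -12,"z": 0,"turn": 0,"grip": 8.5},{"x": 13,"y": -15,"z": 0,"turn": 0,"grip": 8.5}]}}

```text
t: 11.58
position: [0.5116, 0.1686, 0.1996]
ee_rot: [0.71, 0.705, 0.001, 0.0]
ft_force: [0.5, 0.9, -0.3]
opening: 0.996
gripper_force: 0.0
```

>>> {"op": "servo_tool", "data": {"targets": [{"x": 2.6,"y": -3,"z": 1,"turn": 0,"grip": 8.5},{"x": 5,"y": -5.6,"z": 2,"turn": 0,"grip": 8.5},{"x": 6.2,"y": -6.6,"z": 3,"turn": 0,"grip": 8.5},{"x": 6.2,"y": -6.6,"z": 3,"turn": 0,"grip": 8.5},{"x": 6.2,"y": -6.6,"z": 3,"turn": 0,"grip": 8.5}]}}

```text
t: 12.0
position: [0.4467, 0.2306, 0.1689]
ee_rot: [0.708, 0.706, 0.0, 0.0]
ft_force: [-0.5, -0.7, 0.2]
opening: 0.998
gripper_force: 0.0
```

```bash
python3 lid.py .062 .4456 .2297 .030
```

```text
[ 393  149  104  121 3838] [436.6 199.8 104.8 156.4] [0.6102 0.2205]
[ 229  166   47   48 1778] [252.3 189.3  47.   47.9] [0.4442 0.2309]
[451 218  33  50 817] [467.2 243.3  34.2  52.5] [0.6459 0.1775]
t 12.05 pos [0.448  0.2303 0.1694] shift cm [-0.07 -0.27 13.94] turn -0.005 F [ 0.2 -0.1  0.3] open 8.51 grip 0.0
```

>>> {"op": "servo_tool", "data": {"targets": [{"x": 0,"y": -0.2,"z": 3,"turn": 0,"grip": 8.5},{"x": 0,"y": -0.2,"z": 6,"turn": 0,"grip": 8.5},{"x": 0,"y": -0.2,"z": 9.5,"turn": 0,"grip": 8.5},{"x": 0,"y": -0.2,"z": 12.5,"turn": 0,"grip": 8.5},{"x": 0,"y": -0.2,"z": 13.8,"turn": 0,"grip": 8.5}]}}

```text
t: 12.47
position: [0.4448, 0.2282, 0.0276]
ee_rot: [0.71, 0.704, -0.002, -0.001]
ft_force: [-0.2, -0.0, 0.9]
opening: 0.993
gripper_force: 0.0
```

>>> {"op": "servo_tool", "data": {"targets": [{"x": 0,"y": 0,"z": 0,"turn": 0,"grip": 5.2},{"x": 0,"y": 0,"z": 0,"turn": 0,"grip": 4.4},{"x": 0,"y": 0,"z": 0,"turn": 0,"grip": 3.5},{"x": 0,"y": 0,"z": 0,"turn": 0,"grip": 3.5},{"x": 0,"y": 0,"z": 0,"turn": 0,"grip": 3.5}]}}

```text
t: 12.88
position: [0.4473, 0.2306, 0.0323]
ee_rot: [0.709, 0.705, 0.002, 0.001]
ft_force: [0.2, -1.1, 3.4]
opening: 0.508
gripper_force: 41.0
```

>>> {"op": "servo_tool", "data": {"targets": [{"x": 0,"y": 0,"z": 0,"turn": 0,"grip": 3.5},{"x": 0,"y": 0,"z": 0,"turn": 0,"grip": 3.5}]}}

```text
t: 13.05
position: [0.4473, 0.2307, 0.0323]
ee_rot: [0.709, 0.705, 0.002, 0.001]
ft_force: [0.5, -1.8, 6.7]
opening: 0.504
gripper_force: 41.3
```

>>> {"op": "servo_tool", "data": {"targets": [{"x": 0,"y": 0,"z": -1,"turn": 0,"grip": 3.5},{"x": 0,"y": 0,"z": -3.5,"turn": 0,"grip": 3.5},{"x": 0,"y": 0,"z": -7,"turn": 0,"grip": 3.5},{"x": 0,"y": 0,"z": -11,"turn": 0,"grip": 3.5},{"x": 0,"y": 0,"z": -15,"turn": 0,"grip": 3.5}]}}

```text
t: 13.47
position: [0.4435, 0.2297, 0.1813]
ee_rot: [0.709, 0.705, -0.001, -0.001]
ft_force: [1.2, 0.5, -2.1]
opening: 0.503
gripper_force: 41.3
```

```bash
python3 -c "
from h import *
from station import bot
go(bot,.666,-.050,.18)"
```

```text
t 13.47 pos [0.4435 0.2297 0.1813] shift cm [-27.85  22.41   0.09] turn -0.006 F [ 1.2  0.5 -2.1] open 4.3 grip 41.3
```

>>> {"op": "servo_tool", "data": {"targets": [{"x": -1.2,"y": 1,"z": 0,"turn": 0,"grip": 3.5},{"x": -3.2,"y": 2.6,"z": 0,"turn": 0,"grip": 3.5},{"x": -5.6,"y": 4.5,"z": 0,"turn": 0,"grip": 3.5},{"x": -8,"y": 6.4,"z": 0,"turn": 0,"grip": 3.5},{"x": -10.4,"y": 8.3,"z": 0,"turn": 0,"grip": 3.5}]}}

```text
t: 13.88
position: [0.5273, 0.1249, 0.1807]
ee_rot: [0.709, 0.705, -0.0, -0.0]
ft_force: [0.2, -0.0, -1.7]
opening: 0.506
gripper_force: 41.5
```

>>> {"op": "servo_tool", "data": {"targets": [{"x": -2.4,"y": 1.9,"z": 0,"turn": 0,"grip": 3.5},{"x": -4.8,"y": 3.8,"z": 0,"turn": 0,"grip": 3.5},{"x": -7.2,"y": 5.7,"z": 0,"turn": 0,"grip": 3.5},{"x": -9.6,"y": 7.6,"z": 0,"turn": 0,"grip": 3.5},{"x": -12,"y": 9.5,"z": 0,"turn": 0,"grip": 3.5}]}}

```text
t: 14.3
position: [0.6217, 0.0041, 0.1802]
ee_rot: [0.709, 0.705, -0.0, -0.001]
ft_force: [0.1, 0.7, -3.0]
opening: 0.502
gripper_force: 41.5
```

>>> {"op": "servo_tool", "data": {"targets": [{"x": -2.4,"y": 1.9,"z": 0,"turn": 0,"grip": 3.5},{"x": -4.5,"y": 3.7,"z": 0,"turn": 0,"grip": 3.5},{"x": -5.4,"y": 4.4,"z": 0,"turn": 0,"grip": 3.5},{"x": -5.4,"y": 4.4,"z": 0,"turn": 0,"grip": 3.5},{"x": -5.4,"y": 4.4,"z": 0,"turn": 0,"grip": 3.5}]}}

```text
t: 14.72
position: [0.6645, -0.0489, 0.1798]
ee_rot: [0.71, 0.705, -0.0, -0.001]
ft_force: [-1.6, 1.5, -3.0]
opening: 0.505
gripper_force: 41.6
```

```bash
python3 -c "
from h import *
from station import bot
go(bot,.666,-.050,.0513)"
```

```text
t 14.72 pos [ 0.6645 -0.0489  0.1798] shift cm [-0.13  0.18 12.85] turn -0.007 F [-1.6  1.5 -3. ] open 4.31 grip 41.6
```

>>> {"op": "servo_tool", "data": {"targets": [{"x": -0.1,"y": 0.1,"z": 2.5,"turn": 0,"grip": 3.5},{"x": -0.1,"y": 0.1,"z": 5.5,"turn": 0,"grip": 3.5},{"x": -0.1,"y": 0.1,"z": 8.5,"turn": 0,"grip": 3.5},{"x": -0.1,"y": 0.1,"z": 11,"turn": 0,"grip": 3.5},{"x": -0.1,"y": 0.1,"z": 12,"turn": 0,"grip": 3.5}]}}

```text
t: 15.13
position: [0.6614, -0.0476, 0.0556]
ee_rot: [0.709, 0.706, -0.003, -0.004]
ft_force: [-0.8, -0.1, -3.0]
opening: 0.505
gripper_force: 41.5
```

>>> {"op": "servo_tool", "data": {"targets": [{"x": 0,"y": 0,"z": 0.2,"turn": 0,"grip": 3.5},{"x": 0,"y": 0,"z": 0.4,"turn": 0,"grip": 3.5},{"x": 0,"y": 0,"z": 0.6,"turn": 0,"grip": 3.5},{"x": 0,"y": 0,"z": 0.8,"turn": 0,"grip": 3.5},{"x": 0,"y": 0,"z": 0.8,"turn": 0,"grip": 3.5}]}}

```text
t: 15.55
position: [0.6676, -0.0502, 0.0539]
ee_rot: [0.709, 0.705, 0.001, 0.001]
ft_force: [0.0, -0.6, -2.0]
opening: 0.504
gripper_force: 41.5
```

>>> {"op": "servo_tool", "data": {"targets": [{"x": 0,"y": 0,"z": 0,"turn": 0,"grip": 3.5},{"x": 0,"y": 0,"z": 0,"turn": 0,"grip": 3.5}]}}

```text
t: 15.72
position: [0.6671, -0.0503, 0.0533]
ee_rot: [0.709, 0.705, 0.0, 0.001]
ft_force: [0.1, -0.1, -2.8]
opening: 0.508
gripper_force: 41.5
```

>>> {"op": "servo_tool", "data": {"targets": [{"x": 0,"y": -0.1,"z": 0.1,"turn": 0,"grip": 3.5},{"x": 0,"y": -0.1,"z": 0.2,"turn": 0,"grip": 3.5},{"x": 0,"y": -0.1,"z": 0.25,"turn": 0,"grip": 3.5},{"x": 0,"y": -0.1,"z": 0.25,"turn": 0,"grip": 3.5}]}}

```text
t: 16.05
position: [0.6658, -0.0504, 0.0513]
ee_rot: [0.709, 0.705, 0.0, 0.0]
ft_force: [-2.0, 0.5, 5.3]
opening: 0.505
gripper_force: 42.1
```

>>> {"op": "servo_tool", "data": {"targets": [{"x": 0,"y": 0,"z": 0,"turn": 0,"grip": 5.5},{"x": 0,"y": 0,"z": 0,"turn": 0,"grip": 6.5},{"x": 0,"y": 0,"z": 0,"turn": 0,"grip": 8},{"x": 0,"y": 0,"z": 0,"turn": 0,"grip": 8.5},{"x": 0,"y": 0,"z": 0,"turn": 0,"grip": 8.5}]}}

```text
t: 16.47
position: [0.6655, -0.0502, 0.0497]
ee_rot: [0.709, 0.705, 0.0, 0.0]
ft_force: [0.7, -0.8, -0.3]
opening: 0.998
gripper_force: 0.0
```

>>> {"op": "servo_tool", "data": {"targets": [{"x": 0,"y": 0,"z": -1.5,"turn": 0,"grip": 8.5},{"x": 0,"y": 0,"z": -4,"turn": 0,"grip": 8.5},{"x": 0,"y": 0,"z": -8,"turn": 0,"grip": 8.5},{"x": 0,"y": 0,"z": -12,"turn": 0,"grip": 8.5},{"x": 0,"y": 0,"z": -13,"turn": 0,"grip": 8.5}]}}

```text
t: 16.88
position: [0.6703, -0.0508, 0.1891]
ee_rot: [0.709, 0.705, 0.004, 0.005]
ft_force: [1.0, -0.3, 1.1]
opening: 0.993
gripper_force: 0.0
```

>>> {"op": "servo_tool", "data": {"targets": [{"x": -0.9,"y": -3.5,"z": 0,"turn": 0,"grip": 8.5},{"x": -1.8,"y": -7,"z": 0,"turn": 0,"grip": 8.5},{"x": -2.7,"y": -10.5,"z": 0,"turn": 0,"grip": 8.5},{"x": -3.6,"y": -14,"z": 0,"turn": 0,"grip": 8.5},{"x": -4.5,"y": -17.5,"z": 0,"turn": 0,"grip": 8.5}]}}

```text
t: 17.3
position: [0.4887, -0.0943, 0.1805]
ee_rot: [0.709, 0.705, 0.0, 0.001]
ft_force: [-0.4, 0.3, -0.4]
opening: 0.997
gripper_force: 0.0
```

>>> {"op": "servo_tool", "data": {"targets": [{"x": -0.4,"y": -1.5,"z": 1,"turn": 0,"grip": 8.5},{"x": -0.4,"y": -1.5,"z": 2,"turn": 0,"grip": 8.5},{"x": -0.4,"y": -1.5,"z": 2,"turn": 0,"grip": 8.5},{"x": -0.4,"y": -1.5,"z": 2,"turn": 0,"grip": 8.5}]}}

```text
t: 17.63
position: [0.476, -0.098, 0.1601]
ee_rot: [0.709, 0.705, 0.0, 0.0]
ft_force: [-0.9, 0.1, -0.3]
opening: 0.994
gripper_force: 0.0
```

```bash
python3 lid.py .048 .475 -.0995 .022
```

```text
[ 388    0  103  284 6888] [437.2 146.8 110.6 330.9] [ 0.6354 -0.0616]
[ 472   50   40  116 2766] [505.3 108.   73.1 115.5] [ 0.6864 -0.0296]
[ 232  170   41   42 1345] [252.4 190.4  40.8  41.8] [ 0.4736 -0.1002]
t 17.68 pos [ 0.4768 -0.0981  0.1604] shift cm [-0.14 -0.2  13.84] turn -0.006 F [ 0.8 -0.3 -0.4] open 8.52 grip 0.0
```

>>> {"op": "servo_tool", "data": {"targets": [{"x": -0.2,"y": -0.2,"z": 3,"turn": 0,"grip": 8.5},{"x": -0.2,"y": -0.2,"z": 6,"turn": 0,"grip": 8.5},{"x": -0.2,"y": -0.2,"z": 9.5,"turn": 0,"grip": 8.5},{"x": -0.2,"y": -0.2,"z": 12.5,"turn": 0,"grip": 8.5},{"x": -0.2,"y": -0.2,"z": 13.6,"turn": 0,"grip": 8.5}]}}

```text
t: 18.1
position: [0.4718, -0.099, 0.0203]
ee_rot: [0.709, 0.705, -0.001, -0.002]
ft_force: [-1.0, 0.8, -0.7]
opening: 0.998
gripper_force: 0.0
```

>>> {"op": "servo_tool", "data": {"targets": [{"x": 0,"y": 0,"z": 0,"turn": 0,"grip": 5.2},{"x": 0,"y": 0,"z": 0,"turn": 0,"grip": 4},{"x": 0,"y": 0,"z": 0,"turn": 0,"grip": 3},{"x": 0,"y": 0,"z": 0,"turn": 0,"grip": 3},{"x": 0,"y": 0,"z": 0,"turn": 0,"grip": 3}]}}

```text
t: 18.52
position: [0.4755, -0.1006, 0.026]
ee_rot: [0.709, 0.705, 0.001, 0.002]
ft_force: [0.1, 0.4, 3.9]
opening: 0.444
gripper_force: 40.3
```

>>> {"op": "servo_tool", "data": {"targets": [{"x": 0,"y": 0,"z": 0,"turn": 0,"grip": 3},{"x": 0,"y": 0,"z": 0,"turn": 0,"grip": 3}]}}

```text
t: 18.68
position: [0.4755, -0.1006, 0.026]
ee_rot: [0.709, 0.705, 0.001, 0.002]
ft_force: [-0.6, 1.2, 6.5]
opening: 0.445
gripper_force: 40.6
```

>>> {"op": "servo_tool", "data": {"targets": [{"x": 0,"y": 0,"z": -1,"turn": 0,"grip": 3},{"x": 0,"y": 0,"z": -3.5,"turn": 0,"grip": 3},{"x": 0,"y": 0,"z": -7,"turn": 0,"grip": 3},{"x": 0,"y": 0,"z": -11,"turn": 0,"grip": 3},{"x": 0,"y": 0,"z": -13,"turn": 0,"grip": 3}]}}

```text
t: 19.1
position: [0.475, -0.1006, 0.1585]
ee_rot: [0.709, 0.705, 0.001, 0.003]
ft_force: [1.4, -0.5, -1.4]
opening: 0.449
gripper_force: 40.5
```

```bash
python3 -c "
from h import *
from station import bot
go(bot,.669,-.1375,.155)"
```

```text
t 19.1 pos [ 0.475  -0.1006  0.1585] shift cm [-3.57 19.42  0.47] turn -0.006 F [ 1.4 -0.5 -1.4] open 3.83 grip 40.5
```

>>> {"op": "servo_tool", "data": {"targets": [{"x": -0.3,"y": 1.7,"z": 0,"turn": 0,"grip": 3},{"x": -0.8,"y": 4.4,"z": 0,"turn": 0,"grip": 3},{"x": -1.4,"y": 7.6,"z": 0,"turn": 0,"grip": 3},{"x": -2,"y": 10.8,"z": 0,"turn": 0,"grip": 3},{"x": -2.6,"y": 14,"z": 0,"turn": 0,"grip": 3}]}}

```text
t: 19.52
position: [0.6137, -0.1269, 0.1545]
ee_rot: [0.709, 0.705, -0.0, -0.0]
ft_force: [0.3, -0.5, -0.7]
opening: 0.444
gripper_force: 40.6
```

>>> {"op": "servo_tool", "data": {"targets": [{"x": -0.5,"y": 2.8,"z": 0,"turn": 0,"grip": 3},{"x": -0.9,"y": 4.9,"z": 0,"turn": 0,"grip": 3},{"x": -1,"y": 5.4,"z": 0,"turn": 0,"grip": 3},{"x": -1,"y": 5.4,"z": 0,"turn": 0,"grip": 3},{"x": -1,"y": 5.4,"z": 0,"turn": 0,"grip": 3}]}}

```text
t: 19.93
position: [0.6655, -0.1368, 0.1533]
ee_rot: [0.709, 0.705, -0.001, -0.001]
ft_force: [0.3, 0.2, -1.1]
opening: 0.443
gripper_force: 40.8
```

```bash
python3 -c "
from h import *
from station import bot
go(bot,.669,-.1375,.045)"
```

```text
t 19.93 pos [ 0.6655 -0.1368  0.1533] shift cm [-0.08  0.38 10.83] turn -0.006 F [ 0.3  0.2 -1.1] open 3.78 grip 40.8
```

>>> {"op": "servo_tool", "data": {"targets": [{"x": 0,"y": 0.2,"z": 2,"turn": 0,"grip": 3},{"x": 0,"y": 0.2,"z": 4.5,"turn": 0,"grip": 3},{"x": 0,"y": 0.2,"z": 7,"turn": 0,"grip": 3},{"x": 0,"y": 0.2,"z": 9,"turn": 0,"grip": 3},{"x": 0,"y": 0.2,"z": 10,"turn": 0,"grip": 3}]}}

```text
t: 20.35
position: [0.6645, -0.1361, 0.0504]
ee_rot: [0.709, 0.705, -0.002, -0.003]
ft_force: [-0.3, 0.9, -1.7]
opening: 0.443
gripper_force: 40.7
```

>>> {"op": "servo_tool", "data": {"targets": [{"x": 0,"y": 0,"z": 0.2,"turn": 0,"grip": 3},{"x": 0,"y": 0,"z": 0.4,"turn": 0,"grip": 3},{"x": 0,"y": 0,"z": 0.6,"turn": 0,"grip": 3},{"x": 0,"y": 0,"z": 0.8,"turn": 0,"grip": 3},{"x": 0,"y": 0,"z": 0.8,"turn": 0,"grip": 3}]}}

```text
t: 20.77
position: [0.6698, -0.1374, 0.047]
ee_rot: [0.709, 0.705, 0.0, 0.001]
ft_force: [-0.2, -0.6, -1.5]
opening: 0.446
gripper_force: 40.7
```

>>> {"op": "servo_tool", "data": {"targets": [{"x": 0,"y": 0,"z": 0,"turn": 0,"grip": 3},{"x": 0,"y": 0,"z": 0,"turn": 0,"grip": 3}]}}

```text
t: 20.93
position: [0.6695, -0.1373, 0.0466]
ee_rot: [0.709, 0.705, 0.0, 0.001]
ft_force: [-0.7, 0.1, -1.4]
opening: 0.443
gripper_force: 40.7
```

>>> {"op": "servo_tool", "data": {"targets": [{"x": 0,"y": 0,"z": 0.1,"turn": 0,"grip": 3},{"x": 0,"y": 0,"z": 0.2,"turn": 0,"grip": 3},{"x": 0,"y": 0,"z": 0.2,"turn": 0,"grip": 3},{"x": 0,"y": 0,"z": 0.2,"turn": 0,"grip": 3}]}}

```text
t: 21.27
position: [0.6695, -0.1373, 0.0451]
ee_rot: [0.709, 0.705, 0.0, 0.0]
ft_force: [-2.4, 0.5, 5.2]
opening: 0.446
gripper_force: 41.2
```

Contact. I'll release, rise and back off toward the base so the cameras have a clear view.

>>> {"op": "servo_tool", "data": {"targets": [{"x": 0,"y": 0,"z": 0,"turn": 0,"grip": 5},{"x": 0,"y": 0,"z": 0,"turn": 0,"grip": 6.5},{"x": 0,"y": 0,"z": 0,"turn": 0,"grip": 8},{"x": 0,"y": 0,"z": 0,"turn": 0,"grip": 8.5},{"x": 0,"y": 0,"z": 0,"turn": 0,"grip": 8.5}]}}

```text
t: 21.68
position: [0.6688, -0.1372, 0.0434]
ee_rot: [0.709, 0.705, -0.0, -0.0]
ft_force: [0.4, 0.1, 0.5]
opening: 0.996
gripper_force: 0.0
```

>>> {"op": "servo_tool", "data": {"targets": [{"x": 0,"y": 0,"z": -1.5,"turn": 0,"grip": 8.5},{"x": 0,"y": 0,"z": -4,"turn": 0,"grip": 8.5},{"x": 0,"y": 0,"z": -8,"turn": 0,"grip": 8.5},{"x": 0,"y": 0,"z": -12,"turn": 0,"grip": 8.5},{"x": 0,"y": 0,"z": -16,"turn": 0,"grip": 8.5}]}}

```text
t: 22.1
position: [0.6686, -0.1371, 0.2061]
ee_rot: [0.709, 0.705, -0.0, -0.0]
ft_force: [1.1, -0.5, -0.0]
opening: 0.995
gripper_force: 0.0
```

>>> {"op": "servo_tool", "data": {"targets": [{"x": -2,"y": -3.5,"z": 0,"turn": 0,"grip": 8.5},{"x": -4,"y": -7,"z": 0,"turn": 0,"grip": 8.5},{"x": -6,"y": -10.5,"z": 0,"turn": 0,"grip": 8.5},{"x": -8,"y": -14,"z": 0,"turn": 0,"grip": 8.5},{"x": -10,"y": -17.5,"z": 0,"turn": 0,"grip": 8.5}]}}

```text
t: 22.52
position: [0.492, -0.2367, 0.2051]
ee_rot: [0.709, 0.705, 0.0, 0.001]
ft_force: [-1.1, -1.4, -0.2]
opening: 0.998
gripper_force: 0.0
```

>>> {"op": "servo_tool", "data": {"targets": [{"x": -3,"y": -2,"z": 0,"turn": 0,"grip": 8.5},{"x": -6,"y": -4,"z": 0,"turn": 0,"grip": 8.5},{"x": -9,"y": -6,"z": 0,"turn": 0,"grip": 8.5},{"x": -12,"y": -8,"z": 0,"turn": 0,"grip": 8.5},{"x": -12,"y": -8,"z": 0,"turn": 0,"grip": 8.5}]}}

```text
t: 22.93
position: [0.4097, -0.3608, 0.2055]
ee_rot: [0.711, 0.703, -0.002, 0.002]
ft_force: [0.7, 0.2, 0.1]
opening: 0.998
gripper_force: 0.0
```

```bash
python3 - <<'E'
from h import *
from station import bot
c=bot.camera("top"); im=c["pixels"]; hsv=cv2.cvtColor(im,cv2.COLOR_BGR2HSV)
m=(hsv[...,1]<40)&(hsv[...,2]>170)
co=[(.656,.1233),(.662,.0374),(.666,-.0499),(.669,-.1375)]
out=np.zeros(m.shape,np.uint8)
for (x,y),h,d in zip(co,(.109,.095,.081,.067),(.054,.049,.044,.039)):
    p=c["R"]@[x,y,h]+c["t"]; u=p[:2]/p[2]*c["fx"]+[c["cx"],c["cy"]]
    k=np.zeros(m.shape,np.uint8); cv2.circle(k,tuple(int(v) for v in u.round()),17,1,-1)
    for ce,st,e in blobs(m&(k>0),80):
        q=onplane(c,ce,h); print(u.round(1),ce.round(1),st,q.round(4),"err mm",((q-[x,y])*1000).round(1))
s=bot.camera("scene")["pixels"]
cv2.imwrite("pics/end.png",np.vstack([cv2.resize(im[100:190,140:375],(783,300)),cv2.resize(s[140:330,100:400],(474,300))[:, :] if 0 else cv2.copyMakeBorder(cv2.resize(s[140:330,100:400],(474,300)),0,0,0,309,0)]))
E
```

```text
[202.5 144.9] [201.7 144. ] [186 134  34  23 558] [0.6585 0.1254] err mm [2.5 2.1]
[239.3 142.9] [238.9 140.6] [222 131  34  22 488] [0.6678 0.0383] err mm [5.8 0.9]
[275.3 141.8] [276.1 138.5] [259 129  33  22 429] [ 0.6742 -0.0521] err mm [ 8.2 -2.2]
[310.3 141.2] [314.5 131.5] [295 126  32  15 174] [ 0.6934 -0.1494] err mm [ 24.4 -11.9]
[310.3 141.2] [309.5 141.3] [301 134  17  15 196] [ 0.6689 -0.1359] err mm [-0.1  1.6]
```

View pics/end.png

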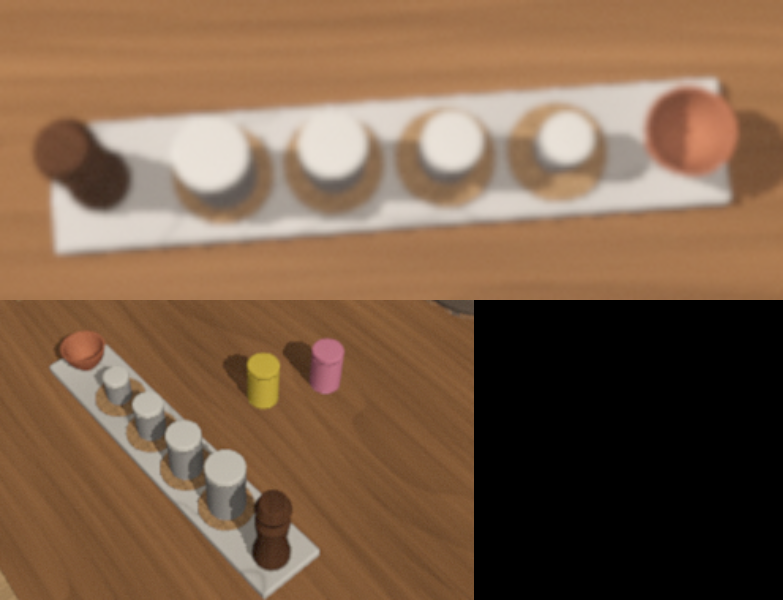

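In the final view the lids, by eye, are at top-image pixels XL (203,146), L (240,144), M (276,142) and S (310,142). Centred cans would be within 2 px of these, or about 4 mm. All four stand upright in the right order, with the mill and bowl in place. The larger printed errors come from white board pixels merging with the lid masks.

```bash
python3 -c "
from station import bot
print(bot.sign_off())"
```

```text
the job is handed in; nothing more can be done
None
```

The job is handed in at about 23 s of the 109 s allowed: the four canisters stand tallest to shortest from the mill to the bowl, each within about 4 mm of its coaster's centre (judged by eye in the top view), and the mill and bowl look unmoved; no verdict came back.

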